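# Turn the amplifier's volume up by four clicks

### The arm

A 6-joint arm with a two-finger parallel gripper is mounted at the origin on the work surface. World frame = base frame: x ahead of the robot, y to its left, z up, the work surface at z = 0. Lengths are in m, angles in rad, forces in N, time in s.
With the tool pointing down it reaches from about 0.35 to 0.975 m from the base axis. Payload 4.9 kg.
Tool frame: the origin (TCP) lies between the finger pads; the fingertips stand 14 mm ahead of it and the grasp point (between the pads) lies 5 mm behind it (manip.finger_overhang is the distance from the TCP to the fingertips, in m); z points along the fingers, y is the line along which they close (so a half turn about z gives the same grasp; the last joint's range is limited). The gripper opens to 85 mm and grips with 20 to 120 N. Pads are 22 mm wide; open, the fingers measure 114 mm over their backs; the gripper's body (76 mm by 85 mm) begins 54 mm behind the grasp point. The pads swing forward as they close: fully open they stand 13 mm farther back than shut.
Start: joints at [1.085, 0.053, 1.613, -0, 1.476, -0.119], TCP at [0.224, 0.583, 0.245] pointing down, gripper open.
Joint ranges: [-3.01, 3.01], [-1.01, 2.22], [0.06, 2.58], [-1.02, 4.17], [0.09, 2.62], [-3.14, 3.14]. Speed limits (rad/s): [2.57, 2.57, 3.14, 3.14, 3.14, 3.14].

### API

Orientations are given as a unit quaternion [w, x, y, z].
In Python, from plant import manip, grab_frame gives the robot as it stands.
- The arm moves only by the tool servo_tool, never from a script. Its argument "deltas" is a list that holds one entry, the list of rows, each a list of 5 numbers: the opening in per cent of the stroke, from 0 (shut) to 100 (fully open), then the shift along the world's x, y, z in m, then the turn about the world's z in degrees. A call has exactly 8 rows; each row shifts and turns the commanded pose from where the row before left it; what a row does not reach is not made up. A row lasts 1/10 s, in which the tool goes at most 50 mm and 8.59 degrees, less where a joint would pass 70% of its speed; a pose out of reach is approached as far as the arm can. A call is refused whole if a number of a shift passes 0.05 or a number of a turn 8.59, either way. A call with a gripper value outside its range is refused whole. The fingers move at their own pace and stop on an object; the grip force is fixed at half the most. Time passes only in rows, so rows that do not move let the fingers close, or fill a call up. It gives the time, the measured TCP pose, the force, the opening and the grip force at its end, in the units of the state.
- manip.state(): the state, without advancing time (a new reading comes with each control period).
- grab_frame(name): name is "scene" or "top" or "wrist"; returns a dict with "pixels" (400x640x3 uint8, red, green, blue), "z_map" (400x640 float32, m along the optical axis (not along the pixel's ray), 0 where there is no reading), "fx", "fy", "cx", "cy" (pixels), "dist" ([k1, k2, p1, p2, k3] as OpenCV has them; the pictures are not rectified), "rvec" (rotation vector, rad) and "tvec" (3), from world to camera coordinates, as OpenCV has them; the wrist camera has in their place "T_tool_cam" (4x4, takes a point from camera to tool coordinates, whose origin is the TCP and whose axes are the flange's). Camera axes: x right, y down, z forward; pixel columns grow to the right and rows downward; lengths in m; the calibration is good to about 2 mm. A picture is of the moment at which its call begins: read the wrist's pose just before it.
- manip.job_done(): hands the job in; it is judged then, once.
The state is a dict: "time": time; "joint_pos": joint angles; "joint_vel": joint speeds; "joint_efforts": joint torques, N m; "tool_pos": TCP position; "tool_rot": TCP orientation; "contact_force": force on the tool from outside, world axes, zero at the start; "ft_torque": the same for the moment, N m; "gripper_width": opening from 0.0 (shut) to 1.0 (fully open); "grasp_force": force on a finger pad.
Only numpy, scipy, OpenCV 4.12 (cv2) and the standard library are available. Lean on these libraries where they do the work, as an engineer would, in place of code of your own. Each camera call takes 0.05 s, during which the arm holds its last target. There are 200 camera calls.

### The job

Turn the amplifier's volume up by exactly four clicks from where it stands now: with a fingertip, gently push the long pointer of the large dial round clockwise (seen from above), counting the clicks, leave it resting in the fourth click and take the hand away. Do not pinch the pointer or pick anything up, and leave the small round knob and the loose things where they are.

Things in the scene. Friction and masses are not known exactly. Their poses are not given: they have to be found in the camera images.
- amp: Silver amplifier, 210 mm (x) by 340 mm (y), standing on a dark red plinth 270 by 400 mm and 18 mm high; heavy and fixed. Origin on the table under its centre, z up; its front faces its own -x, sockets stick out 28 mm at its back (+x). Its flat top is 90 mm above the table and carries both controls, 160 mm apart, about 80 mm either side of its middle; which is on which side varies.
- dial_axis (a point): Point on the vertical axis of the large volume dial, on the upper face of its light grey round scale plate (124 mm across, 3 mm thick, so 93 mm above the table). The scale plate has one short black tick for each click.
- dial_tip (a point): Upper outer end of the dial's straight pointer, turning with it; x points outward along the pointer, z up. The pointer is one bar running from the axis out to 50 mm, 12 mm wide with two flat upright flanks, from 6 to 30 mm above the scale plate. Pointer and hub (32 mm across, 26 mm high) are black, on a flat silver skirt 60 mm across and 6 mm high that turns with them; a white line on the pointer's top marks its outer end. This point is 28 mm above the scale plate.
- dial (a joint): Turn of the large volume dial in rad, growing clockwise seen from above; 0 is the lowest click, one click is 0.419 rad (24 degrees), 11 click positions from 0 to 4.19 with a stop at either end. It starts at rest in one of the lowest four positions. Sprung: leaving a click takes about 3 to 5 N on the pointer at 38 mm from the axis; past half-way it snaps on by itself into the next click (running ahead of the finger), before half-way it springs back.
- small_knob_mark (a point): Outer end of the white line on top of the small round black knob (24 mm across, 21 mm high above the amplifier's top, on a light grey disc 38 mm across), 11 mm from its axis. Turns easily; leave alone.
- plug: Loose gilt plug standing upright on the amplifier's top near its front, 18 mm across, 45 mm high. Origin at the centre of its underside. Leave alone.
- puck: Loose aluminium foot with a rubber top, 44 mm across, 28 mm high, on the table at the amplifier's left. Origin at the centre of its underside. Leave alone.
- driver: Loose screwdriver with a black handle, 170 mm long, lying on the table at the amplifier's right. Leave alone.

How it is judged:
At the end, for the whole second after the job is handed in: The large dial rests four clicks (96 degrees, within about 9) clockwise of where it stood at the start (its pointer's tip is 68 to 80 mm from its starting place), the small knob's mark is within 4 mm and every loose thing within 15 mm of its start (distance of dial_tip from where it was at the start of the episode between 0.068 and 0.08 m and value of joint dial above 1.5 rad and velocity of joint dial between -0.1 and 0.1 rad/s and not (distance of small_knob_mark from where it was at the start of the episode above 0.004 m) and not (distance of any of plug, puck, driver from where it was at the start of the episode above 0.015 m)); the robot touches nothing.
It fails at once if the pointer is pinched: both its flanks pressed at once (contact force between the fingers and dial_c1 above 1 N and contact force between the fingers and dial_c2 above 1 N).
It fails at once if the dial is pushed harder than 25 N (contact force between the arm and dial above 25 N).
It fails at once if the small round knob is turned (its mark moves more than 4 mm) (distance of small_knob_mark from where it was at the start of the episode above 0.004 m).
It fails at once if a loose thing (plug, puck or screwdriver) is moved or lifted by more than 15 mm (distance of any of plug, puck, driver from where it was at the start of the episode above 0.015 m).
It also fails if it takes over 48 s, if anything falls off the work surface, if the arm or the gripper's body presses on something with over 40 N, if the wrist force passes 120 N, or if a joint passes its speed limit or range.

## Working session

There is one attempt and no reset: what is moved stays moved. The work goes in short steps, Python scripts to look and compute and a tool call to move; the robot and the scene stay as the last step left them, time stands still between calls to the robot, and variables do not carry over. Pictures are saved under pics/ and viewed, at most 10 in all, crops included, and the job is handed in when it is done.

Besides the shell and the picture viewer there is one more tool, called by a JSON object that holds its "fn" and its "kwargs", one argument or row to a line. servo_tool: Moves the arm, as the interface text tells. Its arguments: {"type":"object","properties":{"deltas":{"type":"array"}},"required":["deltas"]}

```bash
mkdir -p pics; cat > h.py <<'E'
import numpy as np,cv2
from plant import manip,grab_frame
def save(f,n): cv2.imwrite('pics/'+n,cv2.cvtColor(f['pixels'],cv2.COLOR_RGB2BGR))
def ray(f,uv,z):
    K=np.array([[f['fx'],0,f['cx']],[0,f['fy'],f['cy']],[0,0,1.]])
    p=cv2.undistortPoints(np.array(uv,float).reshape(-1,1,2),K,np.array(f['dist'],float)).reshape(-1,2)
    R=cv2.Rodrigues(np.array(f['rvec'],float))[0];t=np.array(f['tvec'],float).ravel()
    c=-R.T@t; d=np.c_[p,np.ones(len(p))]@R
    return c+d*((z-c[2])/d[:,2])[:,None]
E
python3 - <<'E'
from h import *
import pickle
fs={n:grab_frame(n) for n in('top','scene')}
pickle.dump(fs,open('f0.pkl','wb'))
for n in fs: save(fs[n],n+'0.png'); print(n,fs[n]['rvec'],fs[n]['tvec'],fs[n]['fx'])
print(manip.state())
E
```

```text
top [ 2.18153479 -2.13760822  0.0875194 ] [0.01315349 0.59981654 0.95625693] 413.24008187549214
scene [ 1.15078892  2.54668114 -0.76566208] [ 0.37065663 -0.3134082   1.48701312] 519.522384681875
{'time': 0.1, 'joint_pos': array([ 1.08497470e+00,  5.33235134e-02,  1.61416579e+00,  2.34190476e-05,
        1.47601176e+00, -1.19014959e-01]), 'joint_vel': array([-0.00120318, -0.0010818 , -0.00329484,  0.0006342 , -0.00040624,
       -0.00059444]), 'joint_efforts': array([ 4.74969984e-04, -3.94902742e+01, -3.71363461e+01, -1.73239682e-04,
        3.86410058e-03,  2.51151761e-06]), 'tool_pos': array([0.22389462, 0.58293827, 0.24416025]), 'tool_rot': array([-2.95317402e-04,  1.82377895e-01,  9.83228047e-01, -9.07430604e-04]), 'contact_force': array([-1.19699318, -0.64906295,  0.09167736]), 'ft_torque': array([-0.00150611,  0.01364127,  0.03266462]), 'grasp_force': 0.0, 'gripper_width': 0.9995009195261458}
```

View pics/top0.png

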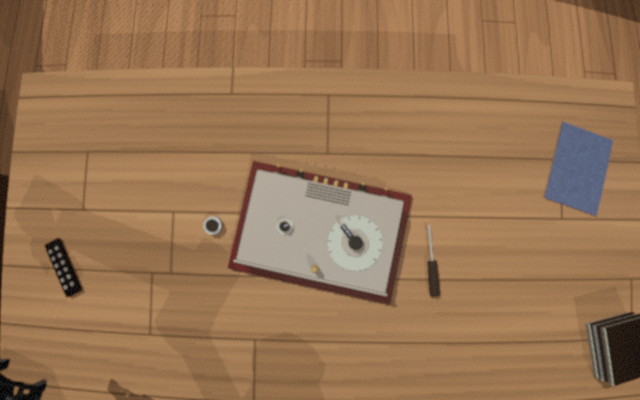

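View pics/scene0.png

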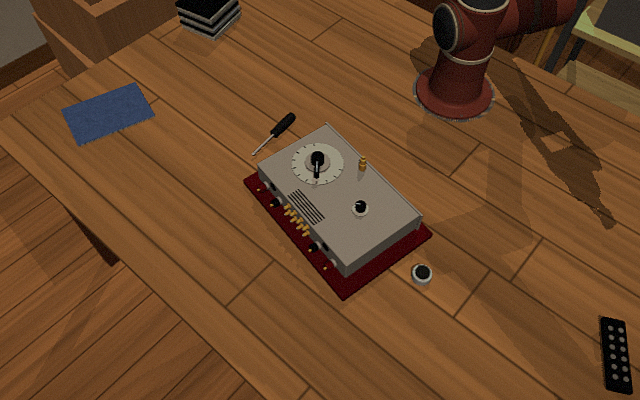

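The top view shows the dial near (355,242) with its pointer toward about (340,222), the small knob at (286,227), the plug at (316,268), the puck at (213,226) and the driver at (433,265). Next I measure the plate and pointer.

```bash
python3 - <<'E'
from h import *
import pickle
fs=pickle.load(open('f0.pkl','rb'))
for n,(u0,v0,u1,v1),near in(('top',(315,205,395,280),(355,242)),('scene',(280,135,355,195),(317,163))):
    f=fs[n];g=f['pixels'][v0:v1,u0:u1].astype(int)
    cv2.imwrite(f'pics/c_{n}.png',cv2.cvtColor(cv2.resize(f['pixels'][v0:v1,u0:u1],None,fx=7,fy=7,interpolation=cv2.INTER_CUBIC),cv2.COLOR_RGB2BGR))
    print(n,'px',g[5,5],g[near[1]-v0+20,near[0]-u0+15])
    s=g.sum(2); 
    # plate: greenish-light pixels
    d=g[...,1]-g[...,0]
    m=((d>=0)&(s>430)).astype(np.uint8)
    m=cv2.morphologyEx(m,cv2.MORPH_CLOSE,np.ones((3,3)))
    c=max(cv2.findContours(m,0,1)[0],key=cv2.contourArea)
    h=cv2.convexHull(c).reshape(-1,2)+[u0,v0]
    P=ray(f,h,.093)[:,:2].astype(np.float32)
    (cx,cy),r=cv2.minEnclosingCircle(P); A=np.c_[2*P,np.ones(len(P))];q=np.linalg.lstsq(A,(P**2).sum(1),rcond=None)[0]
    print('plate',cx,cy,r,'lsq',q[:2],np.sqrt(q[2]+q[:2]@q[:2]))
    b=(s<150).astype(np.uint8)
    nn,l,st,ce=cv2.connectedComponentsWithStats(b)
    for i in range(1,nn):
        if st[i,4]>30:
            vv,uu=np.where(l==i);Q=ray(f,np.c_[uu+u0,vv+v0],.121)[:,:2]
            print('black',st[i],Q.mean(0)); e=Q-q[:2]; k=np.argsort(-np.hypot(*e.T))[:6]; print(e[k], np.degrees(np.arctan2(e[k,1],e[k,0])))
f=fs['top']
for nm,uv,z in(('knob',(286,227),.111),('plugtop',(314,265),.135),('puck',(213,226),.028),('drv1',(434,296),.012),('drv2',(429,226),.012),('c1',(255,170),.09),('c2',(410,196),.09),('c3',(388,298),.09),('c4',(235,263),.09)): print(nm,ray(f,[uv],z)[0].round(4))
E
cd pics; python3 -c "
import cv2,numpy as np
a=cv2.imread('c_top.png');b=cv2.imread('c_scene.png')
H=600;w=np.zeros((560,800,3),np.uint8)
a=cv2.resize(a,(400,375));b=cv2.resize(b,(400,320));w[:375,:400]=a;w[:320,400:]=b;cv2.imwrite('cc.png',w[:380])"
```

```text
top px [174 165 153] [185 191 175]
plate 0.5028849840164185 -0.07012055814266205 0.06201512739062309 lsq [ 0.50257888 -0.07008416] 0.06126138403595679
scene px [129  85  41] [135 118 102]
plate 0.5105389952659607 -0.06737253814935684 0.00305196107365191 lsq [0.26376972 0.20971608] 0.3710550955024617
black [ 31  16  13  28 212] [ 0.51538683 -0.05996401]
[[ 0.24869253 -0.29063282]
 [ 0.26171596 -0.27891134]
 [ 0.25087757 -0.28866625]
 [ 0.25955979 -0.28085199]
 [ 0.25305679 -0.2867049 ]
 [ 0.25739788 -0.28279779]] [-49.44662055 -46.82175486 -49.00635131 -47.2562844  -48.56713536
 -47.69205497]
knob [0.5331 0.0811 0.111 ]
plugtop [0.4534 0.0178 0.135 ]
puck [0.5345 0.2646 0.028 ]
drv1 [ 0.3777 -0.27    0.012 ]
drv2 [ 0.5458 -0.2575  0.012 ]
c1 [0.6617 0.1572 0.09  ]
c2 [ 0.6089 -0.1942  0.09  ]
c3 [ 0.3817 -0.1462  0.09  ]
c4 [0.4509 0.1949 0.09  ]
```

View pics/cc.png

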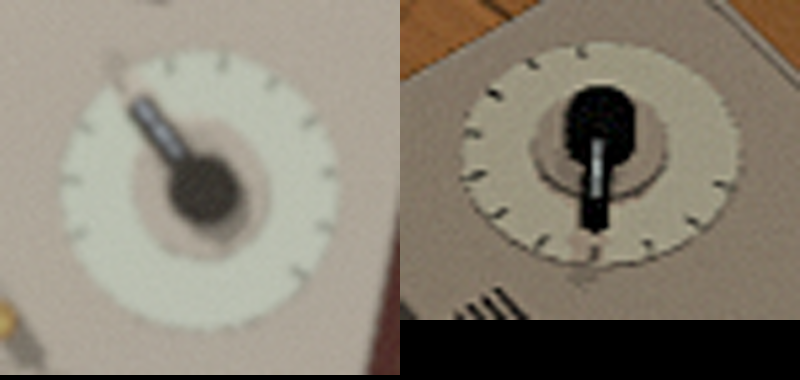

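The plate fits a 61 mm radius at (0.5026, -0.0701), against 62 mm given. In the crop the pointer is at about 37° toward +y, on a tick and on the third visible one. I approach with the fingers shut while refining the angle.

{"fn": "servo_tool", "kwargs": {
  "deltas": [
    [[0,0.018,-0.038,0,3.6],[0,0.018,-0.038,0,3.6],[0,0.018,-0.038,0,3.6],[0,0.018,-0.038,0,3.6],[0,0.018,-0.038,0,3.6],[0,0.018,-0.038,0,3.6],[0,0.018,-0.038,0,3.6],[0,0.018,-0.038,0,3.6]]
  ]
}}

```text
time: 0.9
tool_pos: [0.3683, 0.2777, 0.2449]
tool_rot: [-0.0, -0.069, 0.998, -0.0]
contact_force: [1.0, 0.3, 0.0]
gripper_width: -0.007
grasp_force: 0.0
```

```bash
python3 - <<'E'
from h import *
import pickle
f=pickle.load(open('f0.pkl','rb'))['top']; c=np.array([.5026,-.0701])
g=f['pixels'].astype(int)
P=ray(f,[(343,225.4),(356,242.6)],.122)[:,:2]; print(P-c, np.degrees(np.arctan2(*(P-c)[0][::-1])), np.hypot(*(P-c)[0]))
# ticks: dark dips along circle r at plate height
vv,uu=np.mgrid[200:285,310:400]
Q=ray(f,np.c_[uu.ravel(),vv.ravel()],.093)[:,:2]-c
s=g[200:285,310:400].sum(2).ravel(); r=np.hypot(*Q.T); a=np.degrees(np.arctan2(Q[:,1],Q[:,0]))
for b in range(-180,180,6):
    m=(abs(r-.056)<.004)&(abs(a-b)<3.0)
    print(b,int(s[m].min()) if m.any() else None,end=' | ')
# pointer: dark pixels r in .02-.05 at height .122
Q=ray(f,np.c_[uu.ravel(),vv.ravel()],.122)[:,:2]-c;r=np.hypot(*Q.T)
m=(s<330)&(r>.022)&(r<.052); A=np.degrees(np.arctan2(Q[m,1],Q[m,0])); print('\nptr',m.sum(),np.median(A),Q[m].mean(0))
print(manip.finger_overhang, manip.state()['tool_pos'],manip.state()['gripper_width'])
E
```

```text
[[ 0.03601834  0.02752658]
 [-0.00033026 -0.00091276]] 37.38843348023436 0.04533247244611247
-180 542 | -174 538 | -168 527 | -162 534 | -156 523 | -150 533 | -144 529 | -138 541 | -132 448 | -126 464 | -120 533 | -114 530 | -108 464 | -102 491 | -96 533 | -90 537 | -84 457 | -78 489 | -72 539 | -66 527 | -60 454 | -54 475 | -48 538 | -42 521 | -36 467 | -30 483 | -24 539 | -18 533 | -12 467 | -6 481 | 0 539 | 6 541 | 12 486 | 18 479 | 24 530 | 30 519 | 36 446 | 42 458 | 48 537 | 54 532 | 60 478 | 66 477 | 72 524 | 78 531 | 84 483 | 90 493 | 96 536 | 102 523 | 108 486 | 114 492 | 120 538 | 126 537 | 132 539 | 138 523 | 144 532 | 150 536 | 156 529 | 162 535 | 168 523 | 174 539 | 
ptr 36 43.855275037061574 [0.02427667 0.02161959]
0.014 [0.36826445 0.27774172 0.24486656] -0.006621984781152866
```

Ticks found at 111, 87, 63, 39, …, -129°, 24° apart and 11 in all. The pointer is at 39° (index 3), so the target is -57°.

{"fn": "servo_tool", "kwargs": {
  "deltas": [
    [[0,0.0178,-0.0372,0,3.9],[0,0.0178,-0.0372,0,3.9],[0,0.0178,-0.0372,0,3.9],[0,0.0178,-0.0372,0,3.9],[0,0.0178,-0.0372,0,3.9],[0,0.0178,-0.0372,0,3.9],[0,0.0178,-0.0372,0,3.9],[0,0.0178,-0.0372,0,3.9]]
  ]
}}

```text
time: 1.7
tool_pos: [0.5107, -0.0199, 0.2448]
tool_rot: [-0.0, -0.335, 0.942, 0.0]
contact_force: [0.2, 0.6, 0.5]
gripper_width: 0.002
grasp_force: 0.0
```

{"fn": "servo_tool", "kwargs": {
  "deltas": [
    [[0,0,0,-0.025,0],[0,0,0,-0.025,0],[0,0,0,-0.02,0],[0,0,0,-0.015,0],[0,0,0,0,0],[0,0,0,0,0],[0,0,0,0,0],[0,0,0,0,0]]
  ]
}}

```text
time: 2.5
tool_pos: [0.5114, -0.0183, 0.1619]
tool_rot: [0.001, -0.334, 0.943, -0.001]
contact_force: [0.2, 0.8, 1.0]
gripper_width: 0.003
grasp_force: 0.0
```

```bash
python3 - <<'E'
from h import *
print(manip.state()['contact_force'])
f=grab_frame('wrist'); g=grab_frame('scene')
import numpy as np
a=cv2.resize(f['pixels'],(400,250)); b=cv2.resize(g['pixels'][90:240,210:450],(400,250))
cv2.imwrite('pics/w1.png',cv2.cvtColor(np.hstack([a,b]),cv2.COLOR_RGB2BGR))
E
```

```text
[0.19450124 0.81359053 0.9613809 ]
```

View pics/w1.png

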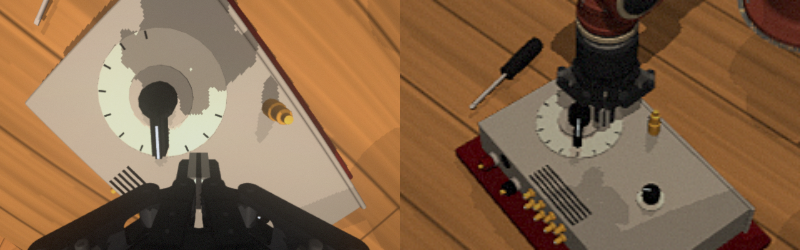

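The wrist view shows the shut fingertips (right of the pointer at about (198,170)) on the pointer's counterclockwise side and clear of it, with the plug well away at (280,110). I lower beside the flank.

{"fn": "servo_tool", "kwargs": {
  "deltas": [
    [[0,0,0,-0.01,0],[0,0,0,-0.01,0],[0,0,0,-0.01,0],[0,0,0,-0.009,0],[0,0,0,0,0],[0,0,0,0,0],[0,0,0,0,0],[0,0,0,0,0]]
  ]
}}

```text
time: 3.4
tool_pos: [0.511, -0.0183, 0.1219]
tool_rot: [0.001, -0.334, 0.943, -0.0]
contact_force: [1.0, 0.2, -0.3]
gripper_width: 0.001
grasp_force: 0.0
```

```bash
python3 - <<'E'
from h import *
print(manip.state()['contact_force'])
f=grab_frame('wrist'); g=grab_frame('scene')
a=cv2.resize(f['pixels'],(400,250)); b=cv2.resize(g['pixels'][120:220,260:420],(400,250))
cv2.imwrite('pics/w2.png',cv2.cvtColor(np.hstack([a,b]),cv2.COLOR_RGB2BGR))
E
```

```text
[ 1.04607115  0.15874693 -0.33618621]
```

View pics/w2.png

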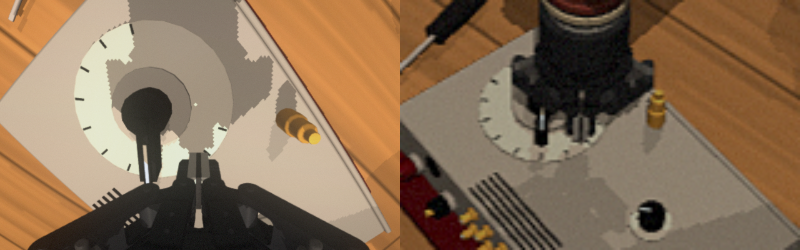

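The tips sit beside the pointer, about 15 mm thick in total, so roughly 20 mm of free travel is left to the flank. I close in gently.

{"fn": "servo_tool", "kwargs": {
  "deltas": [
    [[0,0.0013,-0.0016,0,0],[0,0.0013,-0.0016,0,0],[0,0.0013,-0.0016,0,0],[0,0.0013,-0.0016,0,0],[0,0.0013,-0.0016,0,0],[0,0.0013,-0.0016,0,0],[0,0.0013,-0.0016,0,0],[0,0.0013,-0.0016,0,0]]
  ]
}}

```text
time: 4.3
tool_pos: [0.521, -0.0311, 0.1213]
tool_rot: [-0.0, -0.334, 0.943, 0.0]
contact_force: [-0.5, 2.0, -0.4]
gripper_width: -0.001
grasp_force: 1.1
```

{"fn": "servo_tool", "kwargs": {
  "deltas": [
    [[0,0.0006,-0.0008,0,0],[0,0.0006,-0.0008,0,0],[0,0.0006,-0.0008,0,0],[0,0.0006,-0.0008,0,0],[0,0,0,0,0],[0,0,0,0,0],[0,0,0,0,0],[0,0,0,0,0]]
  ]
}}

```text
time: 5.1
tool_pos: [0.5225, -0.0326, 0.1211]
tool_rot: [-0.001, -0.334, 0.943, 0.002]
contact_force: [-4.1, 7.1, 1.7]
gripper_width: 0.001
grasp_force: 3.7
```

```bash
cat > look.py <<'E'
from h import *
import sys
c=np.array([.5026,-.0701])
s=manip.state(); print('t',s['time'],'F',s['contact_force'].round(2),'|F|xy',np.hypot(*s['contact_force'][:2]).round(2),'T',s['tool_pos'])
q=s['tool_rot'];ax=2*np.degrees(np.arctan2(q[2],q[1]));print('tool x ang',(ax+180+180)%360-180)
g=grab_frame('scene'); u0,v0,u1,v1=285,135,350,195
p=g['pixels'][v0:v1,u0:u1].astype(int)
# white line: bright neutral/bluish pixels on pointer top
f=grab_frame('wrist')
T=np.array(f['T_tool_cam']); from scipy.spatial.transform import Rotation as R
Rw=R.from_quat(q[[1,2,3,0]]).as_matrix()
def wray(uv,z):
    K=np.array([[f['fx'],0,f['cx']],[0,f['fy'],f['cy']],[0,0,1.]])
    n=cv2.undistortPoints(np.array(uv,float).reshape(-1,1,2),K,np.array(f['dist'],float)).reshape(-1,2)
    d=np.c_[n,np.ones(len(n))]@(Rw@T[:3,:3]).T; o=Rw@T[:3,3]+s['tool_pos']
    return o+d*((z-o[2])/d[:,2])[:,None]
im=f['pixels'].astype(int); sm=im.sum(2)
V,U=np.mgrid[0:400,0:640]
Q=wray(np.c_[U.ravel(),V.ravel()],.123)[:,:2]-c; r=np.hypot(*Q.T)
w=((im[...,2]-im[...,0]).ravel()>5)&(sm.ravel()>240)&(r<.055)
n,l,st,ce=cv2.connectedComponentsWithStats(w.reshape(400,640).astype(np.uint8))
for i in range(1,n):
    if st[i,4]>25:
        m=(l==i).ravel(); k=np.argmax(r*m); print('bluish',st[i],'ang',np.degrees(np.arctan2(Q[m,1].mean(),Q[m,0].mean())).round(1),'r',r[m].min().round(4),r[m].max().round(4))
if len(sys.argv)>1:
    a=cv2.resize(f['pixels'],(400,250)); b=cv2.resize(g['pixels'][120:220,260:420],(400,250))
    cv2.imwrite('pics/'+sys.argv[1],cv2.cvtColor(np.hstack([a,b]),cv2.COLOR_RGB2BGR))
E
python3 look.py w3.png
```

```text
t 5.1 F [-4.08  7.06  1.73] |F|xy 8.15 T [ 0.52252161 -0.03260434  0.12108109]
tool x ang 39.00092067529613
bluish [269 263   7  35 206] ang 35.7 r 0.0312 0.0476
```

View pics/w3.png

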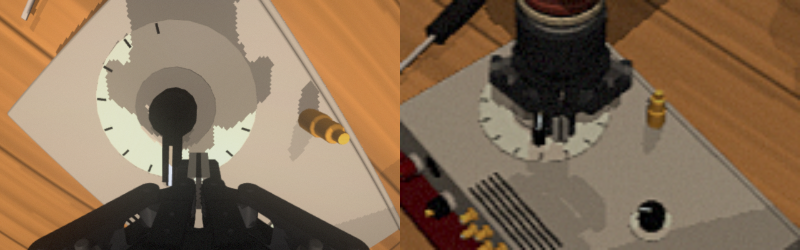

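The fingertip is in contact: force about 8 N against the flank, pointer moved only a few degrees (white line at (290,330) in the full wrist frame). I continue on an arc about the axis, turning with it.

{"fn": "servo_tool", "kwargs": {
  "deltas": [
    [[0,0.0006,-0.0004,0,-1],[0,0.0006,-0.0004,0,-1],[0,0.0006,-0.0004,0,-1],[0,0.0006,-0.0004,0,-1],[0,0.0006,-0.0004,0,-1],[0,0.0006,-0.0004,0,-1],[0,0.0006,-0.0004,0,-1],[0,0.0006,-0.0004,0,-1]]
  ]
}}

```text
time: 6.0
tool_pos: [0.5282, -0.0368, 0.1213]
tool_rot: [0.0, -0.267, 0.964, 0.0]
contact_force: [0.6, 3.7, 0.1]
gripper_width: 0.004
grasp_force: 1.7
```

```bash
python3 look.py
```

```text
t 6.0 F [0.59 3.67 0.08] |F|xy 3.71 T [ 0.52824571 -0.03684889  0.12125937]
tool x ang 30.939402167148955
bluish [267 264   8  33 181] ang 25.1 r 0.0319 0.0474
```

{"fn": "servo_tool", "kwargs": {
  "deltas": [
    [[0,0.0005,-0.0004,0,-1],[0,0.0005,-0.0004,0,-1],[0,0.0005,-0.0005,0,-1],[0,0,0,0,0],[0,0,0,0,0],[0,0,0,0,0],[0,0,0,0,0],[0,0,0,0,0]]
  ]
}}

```text
time: 6.9
tool_pos: [0.5296, -0.0389, 0.1213]
tool_rot: [-0.0, -0.242, 0.97, -0.0]
contact_force: [-0.5, -0.0, -1.2]
gripper_width: -0.003
grasp_force: 0.0
```

```bash
python3 look.py
```

```text
t 6.9 F [-0.51 -0.03 -1.17] |F|xy 0.51 T [ 0.52956918 -0.03887854  0.12127373]
tool x ang 27.97927647605161
bluish [264 267   9  31 182] ang 20.1 r 0.0328 0.0475
```

Click 1: the finger is free again and the pointer has snapped ahead. On to click 2.

{"fn": "servo_tool", "kwargs": {
  "deltas": [
    [[0,0.0011,-0.0012,0,-2.3],[0,0.0011,-0.0012,0,-2.3],[0,0.0011,-0.0012,0,-2.3],[0,0.0011,-0.0012,0,-2.3],[0,0.0009,-0.0014,0,-2.3],[0,0.0009,-0.0014,0,-2.3],[0,0.0009,-0.0013,0,-2.3],[0,0.0009,-0.0013,0,-2.4]]
  ]
}}

```text
time: 7.8
tool_pos: [0.5374, -0.0468, 0.1212]
tool_rot: [-0.0, -0.082, 0.997, 0.002]
contact_force: [-0.6, 6.2, 1.5]
gripper_width: 0.001
grasp_force: 3.2
```

```bash
python3 look.py
```

```text
t 7.8 F [-0.65  6.17  1.52] |F|xy 6.2 T [ 0.53740819 -0.04684792  0.12120527]
tool x ang 9.40232381685928
bluish [269 281   7  18  97] ang 7.0 r 0.0385 0.0469
```

{"fn": "servo_tool", "kwargs": {
  "deltas": [
    [[0,0.0003,-0.0006,0,-1],[0,0.0003,-0.0006,0,-1],[0,0.0003,-0.0006,0,-1],[0,0.0003,-0.0006,0,-1],[0,0.0003,-0.0006,0,-1],[0,0.0003,-0.0006,0,-1],[0,0,0,0,0],[0,0,0,0,0]]
  ]
}}

```text
time: 8.7
tool_pos: [0.5393, -0.053, 0.1213]
tool_rot: [-0.0, -0.03, 1.0, -0.001]
contact_force: [0.7, 1.4, 0.2]
gripper_width: -0.004
grasp_force: 0.2
```

```bash
python3 look.py w4.png
```

```text
t 8.7 F [0.72 1.37 0.22] |F|xy 1.54 T [ 0.5392501  -0.05304716  0.12131879]
tool x ang 3.4746187176962167
bluish [266 284   7  16  87] ang -3.7 r 0.0397 0.0474
```

View pics/w4.png

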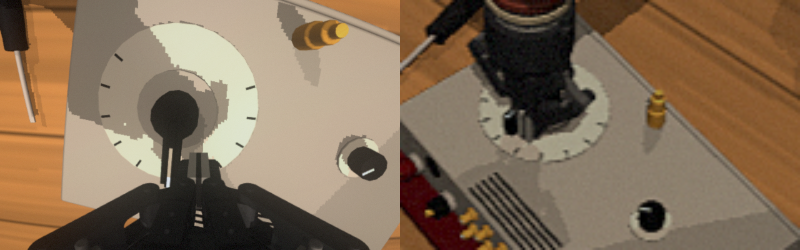

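Click 2 is in: the reading is -3.7°, 24° on from the last, and the pointer stands clear of the finger. Click 3 next.

{"fn": "servo_tool", "kwargs": {
  "deltas": [
    [[0,0.0005,-0.0015,0,-2.2],[0,0.0005,-0.0015,0,-2.2],[0,0.0005,-0.0015,0,-2.2],[0,0.0005,-0.0015,0,-2.2],[0,0.0003,-0.0015,0,-2.3],[0,0.0003,-0.0015,0,-2.3],[0,0.0002,-0.0016,0,-2.3],[0,0.0002,-0.0016,0,-2.3]]
  ]
}}

```text
time: 9.6
tool_pos: [0.5429, -0.063, 0.1213]
tool_rot: [0.0, 0.127, 0.992, 0.002]
contact_force: [2.7, 5.5, 0.3]
gripper_width: -0.002
grasp_force: 3.4
```

{"fn": "servo_tool", "kwargs": {
  "deltas": [
    [[0,0,-0.0007,0,-1],[0,0,-0.0007,0,-1],[0,0,-0.0007,0,-1],[0,0,-0.0007,0,-1],[0,0,-0.0007,0,-1],[0,0,-0.0007,0,-1],[0,0,0,0,0],[0,0,0,0,0]]
  ]
}}

```text
time: 10.4
tool_pos: [0.5421, -0.0693, 0.1213]
tool_rot: [-0.0, 0.178, 0.984, -0.0]
contact_force: [0.2, 0.6, 0.1]
gripper_width: -0.001
grasp_force: 0.3
```

```bash
python3 look.py
```

```text
t 10.4 F [0.25 0.59 0.07] |F|xy 0.64 T [ 0.54205263 -0.06928126  0.1212725 ]
tool x ang -20.518676859755715
bluish [266 295   6   5  27] ang -28.1 r 0.0439 0.0461
```

Click 3 is in (-28.1°). Now click 4.

{"fn": "servo_tool", "kwargs": {
  "deltas": [
    [[0,-0.0001,-0.0016,0,-2.2],[0,-0.0001,-0.0016,0,-2.2],[0,-0.0002,-0.0016,0,-2.2],[0,-0.0002,-0.0016,0,-2.2],[0,-0.0004,-0.0015,0,-2.3],[0,-0.0004,-0.0015,0,-2.3],[0,-0.0004,-0.0015,0,-2.3],[0,-0.0004,-0.0015,0,-2.3]]
  ]
}}

```text
time: 11.3
tool_pos: [0.5412, -0.0801, 0.1213]
tool_rot: [0.001, 0.331, 0.944, 0.002]
contact_force: [5.6, 3.8, -2.3]
gripper_width: 0.003
grasp_force: 3.3
```

{"fn": "servo_tool", "kwargs": {
  "deltas": [
    [[0,-0.0003,-0.0006,0,-1],[0,-0.0003,-0.0006,0,-1],[0,-0.0003,-0.0006,0,-1],[0,-0.0003,-0.0006,0,-1],[0,-0.0003,-0.0007,0,-1],[0,-0.0003,-0.0007,0,-1],[0,0,0,0,0],[0,0,0,0,0]]
  ]
}}

```text
time: 12.1
tool_pos: [0.5377, -0.0852, 0.121]
tool_rot: [-0.001, 0.379, 0.925, -0.0]
contact_force: [0.3, 0.1, -0.4]
gripper_width: 0.001
grasp_force: 0.0
```

```bash
python3 look.py w5.png
```

```text
t 12.1 F [ 0.29  0.13 -0.44] |F|xy 0.32 T [ 0.53773737 -0.08520138  0.12101781]
tool x ang -44.51884794477979
```

View pics/w5.png

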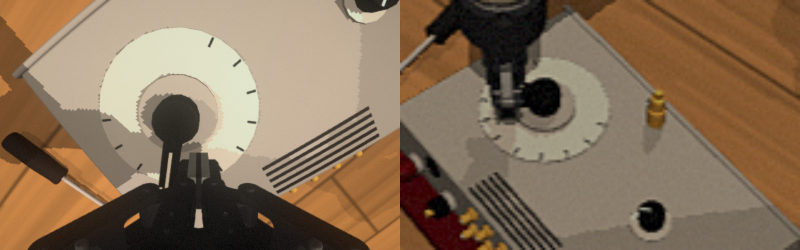

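The finger is free again, with the pointer just ahead of it in the wrist view near (167,165). I back off counterclockwise, then raise and withdraw.

{"fn": "servo_tool", "kwargs": {
  "deltas": [
    [[0,0.003,0.002,0,0],[0,0.004,0.0025,0,0],[0,0.004,0.0025,0,0],[0,0.002,0.0015,0,0],[0,0,0,0.02,0],[0,0,0,0.04,0],[0,0,0,0.04,0],[0,0,0,0.04,0]]
  ]
}}

```text
time: 13.0
tool_pos: [0.5513, -0.0763, 0.2626]
tool_rot: [-0.0, 0.379, 0.926, -0.0]
contact_force: [0.6, 0.3, -1.2]
gripper_width: 0.004
grasp_force: 0.0
```

{"fn": "servo_tool", "kwargs": {
  "deltas": [
    [[0,-0.01,0.04,0,0],[0,-0.01,0.04,0,0],[0,-0.01,0.04,0,0],[0,-0.01,0.04,0,0],[0,-0.01,0.04,0,0],[0,-0.01,0.04,0,0],[0,-0.01,0.04,0,0],[0,0,0,0,0]]
  ]
}}

```text
time: 13.8
tool_pos: [0.4801, 0.2072, 0.2614]
tool_rot: [-0.0, 0.376, 0.927, 0.001]
contact_force: [0.3, -0.5, 0.2]
gripper_width: -0.003
grasp_force: 0.0
```

```bash
python3 - <<'E'
from h import *
f=grab_frame('top'); c=np.array([.5026,-.0701]); g=f['pixels'].astype(int)
save(f,'end_full.png')
a=cv2.resize(f['pixels'],(480,300)); b=cv2.resize(f['pixels'][200:285,315:395],(300,300))
cv2.imwrite('pics/end.png',cv2.cvtColor(np.hstack([a,b]),cv2.COLOR_RGB2BGR))
vv,uu=np.mgrid[200:285,310:400];s=g[200:285,310:400].sum(2).ravel()
Q=ray(f,np.c_[uu.ravel(),vv.ravel()],.122)[:,:2]-c;r=np.hypot(*Q.T)
m=(s<380)&(r>.024)&(r<.050);print(m.sum(),np.degrees(np.arctan2(*Q[m].mean(0)[::-1])))
E
```

```text
54 -55.09854385783621
```

View pics/end.png

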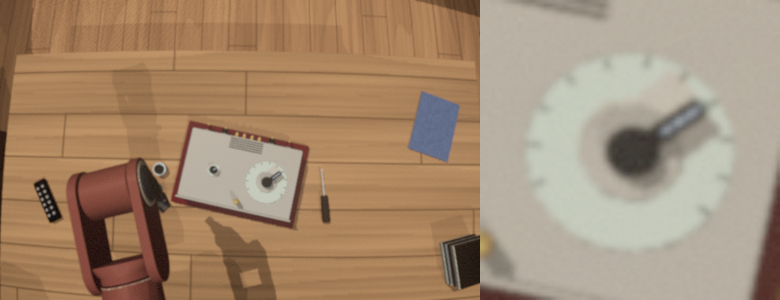

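The end view shows the pointer at about -55 to -57° (tip near (703,105) in the crop), four ticks on. The knob, plug, puck and driver are in place and the arm is clear.

```bash
python3 -c "
from plant import manip
print(manip.job_done())"
```

```text
the job is handed in; nothing more can be done
None
```

I turned the dial four clicks clockwise, from tick 39° to about -55° measured against the -57° tick; the loose things and small knob look unmoved, the hand is clear, and the job is handed in (no verdict was returned).

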